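Shut the hot kiln's roof vent with the hooked pole

ROBOT

A 7-joint arm with a two-finger parallel gripper is mounted at the origin on the work surface. World frame = base frame: x ahead of the robot, y to its left, z up, the work surface at z = 0. Lengths are in m, angles in rad, forces in N, time in s.
With the tool pointing down it reaches from about 0.4 to 0.875 m from the base axis. Payload 6.5 kg.
Tool frame: the origin (TCP) lies on the centre line of the jaws, within the pads' length; the fingertips stand 17 mm ahead of it and the grasp point (between the pads) lies 2 mm behind it; z points along the fingers, y is the line along which they close (so a half turn about z gives the same grasp; the last joint's range is limited). The gripper opens to 85 mm and grips with 20 to 120 N. Pads are 22 mm wide; open, the fingers measure 114 mm over their backs; the gripper's body (76 mm by 85 mm) begins 54 mm behind the grasp point. The pads swing forward as they close: fully open they stand 13 mm farther back than shut.
Start: joints at [-1.264, 0.536, -0.004, 1.538, 0.003, 1.067, -0.071], TCP at [0.237, 0.605, 0.248] pointing down, gripper open.
Joint ranges: [-2.7, 2.7], [-0.37, 2.16], [-1.27, 1.26], [0.24, 2.4], [-1.31, 4.45], [0.19, 1.91], [-2.76, 2.76]. Speed limits (rad/s): [2.39, 2.39, 3.14, 3.14, 3.14, 3.14, 3.14].

INTERFACE

Orientations are given as [roll, pitch, yaw] about the fixed x, y, z axes, in that order (R = Rz(yaw) Ry(pitch) Rx(roll)).
In Python, from cell import read_state, read_camera, get_calibration, finish_job gives the robot as it stands.
- The arm moves only by the tool move_arm, never from a script. Its argument "steps" is a list that holds one entry, the list of rows, each a list of 7 numbers: the shift along the tool's x, y, z in mm, then the turn, a rotation vector about the tool's x, y, z in degrees, then the finger opening in mm, from 0 to 85.4. In form: [[[tx, ty, tz, wx, wy, wz, gripper], ...]]. A call has 1 to 12 rows; each row is the pose to reach, as a shift and turn from the pose commanded when the call began, along the tool's axes at that moment; what a row does not reach only later rows make up. A row lasts 1/10 s, in which the tool goes at most 50 mm and 8.59 degrees, less where a joint would pass 70% of its speed; a pose out of reach is approached as far as the arm can. A call with a gripper value outside its range is refused whole. The fingers move at their own pace and stop on an object; "newtons" is the grip in N (left out, the last holds). Time passes only in rows, so rows that repeat a pose let the fingers close. It gives the time, the measured TCP pose, the force, the opening and the grip force at its end, in the units of the state.
- read_state(): the state, without advancing time (a new reading comes with each control period).
- read_camera(name): name is "side" or "top"; returns the picture (420x560x3 uint8, red, green, blue); there is no depth.
- get_calibration(name): a dict with "fov_y" (degrees; the focal length in pixels is half the picture's height over the tangent of half this angle, whatever the lens; pixels are square), "cx", "cy" (the principal point, pixels), "rvec" (rotation vector, rad) and "tvec" (3), from world to camera coordinates, as OpenCV has them. Camera axes: x right, y down, z forward; pixel columns grow to the right and rows downward; lengths in m; the calibration is good to about 2 mm. A picture is of the moment at which its call begins. get_calibration takes no time and is no camera call.
- finish_job(): hands the job in; it is judged then, once.
The state is a dict: "time": time; "joint_positions": joint angles; "qd": joint speeds; "tau": joint torques, N m; "position": TCP position; "orientation": TCP orientation; "force": force on the tool from outside, world axes, zero at the start; "moment": the same for the moment, N m; "gripper_width": opening from 0.0 (shut) to 1.0 (fully open); "grasp_force": force on a finger pad.
Only numpy, scipy, OpenCV 4.12 (cv2) and the standard library are available. Lean on these libraries where they do the work, as an engineer would, in place of code of your own. Each camera call takes 0.05 s, during which the arm holds its last target. There are 200 camera calls.

TASK

The kiln is firing and its case is hot, so shut its roof vent with the hooked pole and never touch the kiln or the flap with the gripper or arm: take the pole from its wooden rest, slip its hook sideways through the brass eye on the vent flap, and bring the flap over and down on the hook under control, never letting it drop. With the hook still in the eye, press it down until it snaps under its sprung latch and is fully shut, feeling for the latch and never forcing it: the eye and hinge are light, keep below 10 N. Then draw the hook out, lay the pole back in its rest the way it lay and let go, leaving the mugs, the bottle and the bowl where they are.

Things in the scene. Friction and masses are not known exactly. Their poses are not given: they have to be found in the camera images.
- pole: hooked pole, 180 g; origin at the grip point on its axis; x along it to the hook, y left, z up as it lies. Flat-sided beech shaft 22 mm wide (y), 30 high, x = -205 to 55 mm; 8 mm steel rod on to x = 100, there bent square into a straight 8 mm prong along +y, ending at y = 38. Balance at about x = -40. Held from above it pivots between the pads if the hook is loaded: grip it hard
- hook (a point): middle of the pole's prong, 100 mm ahead (x) and 18 mm to the left (y) of the pole's origin
- rest: fixed plywood rest: base board and two notched uprights, 16 mm thick, at x = -90 and 42 mm; notches 31 mm wide at the floor, flared above, rims 71 mm above the bench; free space for the fingers between the uprights. Origin on the bench under the pole's grip point; x to the hook end, z up. The pole lies in it level, its axis 55 mm above the bench
- rest_seat (a point): where the pole's origin is when the pole lies in the rest; same axes as the rest
- kiln: grey steel kiln with a blue door, on its own stand; 380 mm deep (x), 340 wide (y), hot roof 212 mm above the bench. Origin on the floor under its centre, 750 mm below the bench; x points from the door to the back (away from the robot), y left, z up. On the roof a vent collar 25 mm high that the flap closes
- flap_hinge (a point): middle of the flap's hinge axis, which lies along the kiln's y, 245 mm above the bench, 40 mm from the kiln's centre towards the robot; same axes as the kiln
- flap (a joint): vent flap, steel plate 75 mm long, 110 wide, 10 thick, about 0.25 kg: 0 shut and level, 1.57 upright, stop at 1.85. Its stiff hinge holds it near upright; leaning to the robot by over 0.3 rad it falls if not held. At about 0.1 rad it rests on the sprung latch (front left of the collar): 3 to 7 N down at the eye push it past (stiffness varies), then it snaps to 0, a hard stop, and stays
- eye (a point): centre of the brass eye on the flap's free edge: hole 28 mm, wire 5 mm, hole axis along the hinge axis (kiln's y), so a prong put in sideways has 10 mm of play all round and can turn. 99 mm from the hinge axis along the plate and 15 mm above the plate's mid-plane: shut, it is 99 mm nearer the robot than the hinge and 260 mm above the bench. x axis along the plate to the hinge
- mug_a: white bisque mug with sponged stars, 76 mm wide, 90 mm high, handle along its +y; origin under its centre. Leave alone
- mug_b: second such mug. Leave alone
- slip_bottle: white squeeze bottle with a black nozzle, 54 mm wide, 145 mm high; origin under its centre. Leave alone
- bowl: white bowl 170 mm wide, 75 mm high; origin under its centre. Leave alone
Not all that is in view belongs to the job. Leave any blue or pink look-alike of the rest alone.

How it is judged:
By the outcome, as a careful person would: the job done as asked, in the order asked, and still so for the second after the job is handed in, with the robot touching nothing.
It also fails if it takes over 72 s, if anything falls off the work surface, if the arm or the gripper's body presses on something with over 40 N, if the wrist force passes 120 N, or if a joint passes its speed limit or range.

## Working session

There is one attempt and no reset: what is moved stays moved. The work goes in short steps, Python scripts to look and compute and a tool call to move; the robot and the scene stay as the last step left them, time stands still between calls to the robot, and variables do not carry over. Pictures are saved under pics/ and viewed, at most 10 in all, crops included, and the job is handed in when it is done.

Besides the shell and the picture viewer there is one more tool, called as name([rows], argument=value, ...), one row to a line, values as JSON. move_arm: Moves the arm, as the interface text tells. Its arguments: {"type":"object","properties":{"steps":{"type":"array"},"newtons":{"type":"number"}},"required":["steps"]}

```bash
mkdir -p pics; ls
python3 - <<'E'
from cell import *
import cv2
for n in("side","top"):
    im=read_camera(n); cv2.imwrite(f"pics/{n}0.png",im[:,:,::-1]); print(n,get_calibration(n))
s=read_state(); print({k:s[k] for k in("time","position","orientation","force","gripper_width")})
E
```

```text
pics
side {'fov_y': 49.5162785055185, 'cx': 281.0218589866573, 'cy': 210.26034558781492, 'rvec': array([ 2.23335016, -0.18132978,  0.06220171]), 'tvec': array([-0.5210274 , -0.12811544,  1.50069537])}
top {'fov_y': 55.351072868240756, 'cx': 278.3200264962111, 'cy': 206.26605264981126, 'rvec': array([ 2.20805033, -2.16047608,  0.07070141]), 'tvec': array([-0.04189456,  0.49567068,  1.10745132])}
{'time': 0.1, 'position': array([0.23657313, 0.60483546, 0.24749468]), 'orientation': array([-3.13999560e+00,  1.46234826e-04,  2.76890858e+00]), 'force': array([ 0.17317635,  0.6162542 , -0.17277793]), 'gripper_width': 1.0062844916283964}
```

View pics/side0.png

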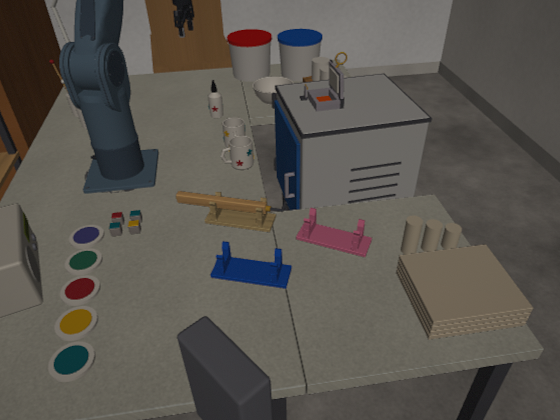

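View pics/top0.png

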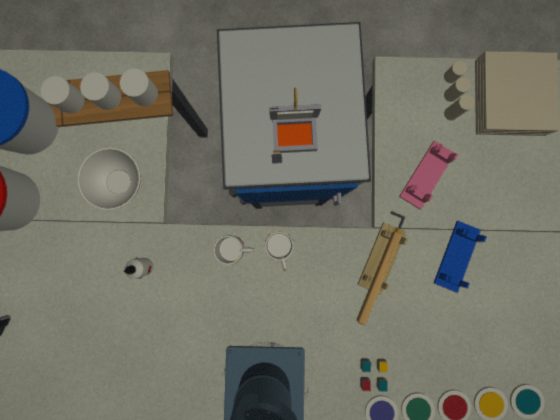

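Run:
```python
import cv2,numpy as np
t=cv2.imread("pics/top0.png");s=cv2.imread("pics/side0.png")
def c(im,x,y,w,h): return cv2.resize(im[y:y+h,x:x+w],None,fx=4,fy=4,interpolation=cv2.INTER_CUBIC)
M=np.zeros((520,760,3),np.uint8)
M[:,:280]=c(t,350,205,70,130)
M[:320,280:520]=c(t,265,80,60,80)
M[:320,520:760]=c(s,295,45,60,80)
M[320:,280:760]=c(s,170,180,120,50)
cv2.imwrite("pics/m1.png",M)
```

```text
(no output)
```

View pics/m1.png

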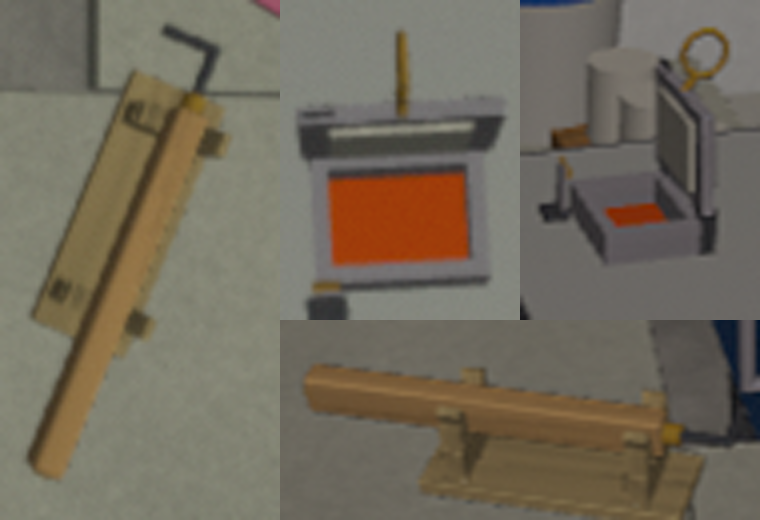

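```bash
cat > h.py <<'E'
import numpy as np,cv2
from cell import *
from scipy.optimize import least_squares
from scipy.spatial.transform import Rotation as R
C={n:get_calibration(n) for n in("side","top")}
def proj(n,P):
    c=C[n];f=210/np.tan(np.radians(c["fov_y"]/2))
    K=np.array([[f,0,c["cx"]],[0,f,c["cy"]],[0,0,1.]])
    return cv2.projectPoints(np.array(P,float).reshape(-1,3),c["rvec"],c["tvec"],K,None)[0].reshape(-1,2)
def pl(p,loc):
    a=p[2];l=np.array(loc,float).reshape(-1,3);c,s=np.cos(a),np.sin(a)
    return np.c_[p[0]+c*l[:,0]-s*l[:,1],p[1]+s*l[:,0]+c*l[:,1],l[:,2]]
def eye(th): return [-.04-.099*np.cos(th)+.015*np.sin(th),0,.245+.099*np.sin(th)+.015*np.cos(th)]
E
python3 - <<'E'
from h import *
cor=[[.19,.17,.212],[.19,-.17,.212],[-.19,-.17,.212],[-.19,.17,.212]]
ct=np.array([[218,30],[359,23],[368,180],[224,188]]);cs=np.array([[365,79],[420,121],[283,127],[276,84]])
def f(p):
    e=eye(p[3]);d=np.array([-np.cos(p[3]),0,np.sin(p[3])])
    sc=np.array(cor)*[1+p[4],1+p[5],1]
    return np.r_[(proj("top",pl(p,sc))-ct).ravel(),(proj("side",pl(p,sc))-cs).ravel(),
      2*(proj("side",pl(p,e))-[341.2,58.2]).ravel(),2*(proj("top",pl(p,np.array(e)+.019*d))-[295.3,88.2]).ravel(),20*p[4:]]
r=least_squares(f,[.7,0,0,1.6,0,0]);print("kiln",r.x.round(4));print(f(r.x).round(1))
print("eye",pl(r.x,eye(r.x[3])))
# pole: x,y,yaw with level z=.055
L=[[-.205,0,.07],[.055,0,.07],[.10,0,.055],[.10,.038,.055]]
tp=np.array([[362,322],[396,232.5],[403.7,217],[391.2,212.5]])
g=lambda p:(proj("top",pl(p,L))-tp).ravel()
q=least_squares(g,[.5,-.3,0]);print("pole",q.x.round(4),g(q.x).round(1))
P=[[.055,0,.055],[-.205,0,.055]];print("side check shaft ends",proj("side",pl(q.x,P)).round(1))
s=read_state();print(R.from_euler('xyz',s["orientation"]).as_matrix().round(3))
E
```

```text
kiln [ 0.7136 -0.058   0.0563  1.7309 -0.0184 -0.0199]
[ 1.   5.  -0.8  7.1 -2.   5.1 -1.1  2.1 14.5 -4.4  3.1 -2.7 13.1  6.7
 -3.5  1.7  2.1  3.4 -3.1  2.  -0.4 -0.4]
eye [[ 0.70425605 -0.05854103  0.34034181]]
pole [ 0.3796 -0.332  -0.3851] [-0.9  1.5  2.5 -0.3 -0.6 -0.1 -1.1 -1.1]
side check shaft ends [[265.3 209.3]
 [176.5 197.5]]
[[-0.931  0.364 -0.   ]
 [ 0.364  0.931 -0.002]
 [-0.    -0.002 -1.   ]]
```

Run:
```python
from h import *
M=[]
for n,(x,y,w,h) in(("top",(205,10,180,200)),("side",(255,45,180,200))):
    im=cv2.imread(f"pics/{n}0.png")[y:y+h,x:x+w];im=cv2.resize(im,None,fx=2.2,fy=2.2,interpolation=cv2.INTER_CUBIC)
    im=cv2.convertScaleAbs(im,alpha=1.7)
    M.append(im)
M=np.hstack(M);cv2.imwrite("pics/m2.png",M);print(M.shape)
```

```text
(440, 792, 3)
```

View pics/m2.png

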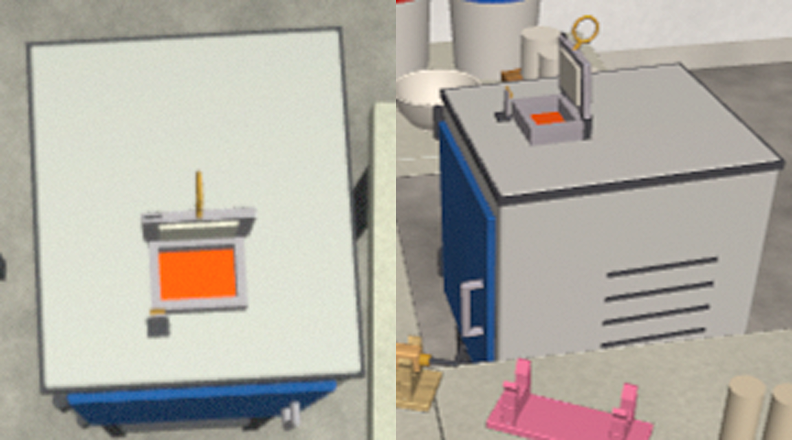

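Run:
```python
from h import *
cor=[[.19,.17,.212],[.19,-.17,.212],[-.19,-.17,.212],[-.19,.17,.212]]
ct=np.array([[217.7,29.1],[360,22.3],[369.5,180],[224.5,187.7]]);cs=np.array([[385.5,74.5],[430.5,118.6],[303.6,133],[275,86.8]])
def f(p):
    e=eye(p[3]);d=np.array([-np.cos(p[3]),0,np.sin(p[3])])
    sc=np.array(cor)*[1+p[4],1+p[5],1]
    return np.r_[(proj("top",pl(p,sc))-ct).ravel(),(proj("side",pl(p,sc))-cs).ravel(),
      2*(proj("side",pl(p,e))-[341.4,58.6]).ravel(),2*(proj("top",pl(p,np.array(e)+.018*d))-[295.2,87.5]).ravel(),20*p[4:]]
r=least_squares(f,[.7,0,0,1.6,0,0]);print("kiln",r.x.round(4));print(f(r.x).round(1))
print("eye",pl(r.x,eye(r.x[3])), "hinge",pl(r.x,[-.04,0,.245]),"eye shut",pl(r.x,eye(0)))
```

```text
kiln [ 0.7282 -0.0599  0.0705  1.6068  0.0025 -0.0037]
[-0.  -0.5 -1.  -0.6 -0.3 -0.5 -0.6 -1.1 -1.9 -0.6 -0.2 -0.7 -2.2  1.5
  0.1 -1.   4.   1.1  0.2  2.4  0.1 -0.1]
eye [[ 0.70677803 -0.06140161  0.34339563]] hinge [[ 0.68826874 -0.06270803  0.245     ]] eye shut [[ 0.58951442 -0.06967828  0.26      ]]
```

```bash
cat >> h.py <<'E'
PY=-.3851+0.0
KY=.0705
def tool(yaw,pitch=0):  # tool orientation that holds pole at world yaw, hook-down pitch; tool x = -pole x
    return R.from_euler('ZY',[yaw,pitch])*R.from_matrix(np.array([[-1,0,0],[0,1,0],[0,0,-1.]]))
def go(*tg,base=None):
    s=read_state();p,o=(s["position"],R.from_euler('xyz',s["orientation"])) if base is None else base
    print("t",round(s["time"],2),"p",p.round(4),"rv",(o.inv()*tool(PY)).as_rotvec(degrees=True).round(1),"F",s["force"].round(1),"j",s["joint_positions"].round(2))
    for x,y,z,yaw,pit in tg:
        print(np.r_[o.inv().apply(np.array([x,y,z])-p)*1000,(o.inv()*tool(yaw,pit)).as_rotvec(degrees=True)].round(1))
E
python3 -c "
from h import *
go((.38,.25,.3,PY,0),(.45,-.05,.3,PY,0),(.3796,-.332,.16,PY,0))"
```

```text
t 0.1 p [0.2366 0.6048 0.2475] rv [-0.1  0.   0.7] F [ 0.2  0.6 -0.2] j [-1.26  0.54 -0.    1.54  0.    1.07 -0.07]
[-2.628e+02 -2.783e+02 -5.200e+01 -1.000e-01  0.000e+00  7.000e-01]
[-4.372e+02 -5.323e+02 -5.160e+01 -1.000e-01  0.000e+00  7.000e-01]
[-4.743e+02 -8.203e+02  8.890e+01 -1.000e-01  0.000e+00  7.000e-01]
```

move_arm([
  [[-263, -278, -52, 0, 0, 0.7, 85], [-263, -278, -52, 0, 0, 0.7, 85], [-263, -278, -52, 0, 0, 0.7, 85], [-263, -278, -52, 0, 0, 0.7, 85], [-263, -278, -52, 0, 0, 0.7, 85], [-263, -278, -52, 0, 0, 0.7, 85], [-263, -278, -52, 0, 0, 0.7, 85], [-263, -278, -52, 0, 0, 0.7, 85], [-437, -532, -52, 0, 0, 0.7, 85], [-437, -532, -52, 0, 0, 0.7, 85], [-437, -532, -52, 0, 0, 0.7, 85], [-437, -532, -52, 0, 0, 0.7, 85]],
])

```text
time: 1.3
position: [0.4255, 0.0538, 0.3003]
orientation: [3.141, 0.0, 2.757]
force: [1.2, 0.6, 0.4]
gripper_width: 0.993
grasp_force: 0.0
```

```bash
python3 -c "
from h import *
go((.45,-.05,.3,PY,0),(.3796,-.332,.16,PY,0))"
```

```text
t 1.3 p [0.4255 0.0538 0.3003] rv [0. 0. 0.] F [1.2 0.6 0.4] j [-0.54  0.08  0.33  2.04 -0.03  1.02  0.99]
[-61.7 -87.    0.3   0.    0.    0. ]
[-102.3 -374.9  140.2    0.     0.     0. ]
```

move_arm([
  [[-62, -87, 0, 0, 0, 0, 85], [-62, -87, 0, 0, 0, 0, 85], [-102, -375, 140, 0, 0, 0, 85], [-102, -375, 140, 0, 0, 0, 85], [-102, -375, 140, 0, 0, 0, 85], [-102, -375, 140, 0, 0, 0, 85], [-102, -375, 140, 0, 0, 0, 85], [-102, -375, 140, 0, 0, 0, 85], [-102, -375, 140, 0, 0, 0, 85], [-102, -375, 140, 0, 0, 0, 85], [-102, -375, 140, 0, 0, 0, 85]],
])

```text
time: 2.4
position: [0.3789, -0.3298, 0.1599]
orientation: [3.141, -0.001, 2.755]
force: [1.6, 0.0, -1.1]
gripper_width: 0.995
grasp_force: 0.0
```

Run:
```python
from h import *
go((.3796,-.332,.056,PY,0))
t=read_camera("top");s=read_camera("side")
c=lambda im,x,y,w,h:cv2.resize(im[y:y+h,x:x+w],None,fx=4,fy=4,interpolation=cv2.INTER_CUBIC)
cv2.imwrite("pics/m3.png",np.hstack([c(t,335,200,95,140),c(s,165,100,100,140)])[:,:,::-1])
```

```text
t 2.4 p [ 0.3789 -0.3298  0.1599] rv [ 0.  -0.1 -0.1] F [ 1.6  0.  -1.1] j [ 0.22  0.45  0.51  2.02 -0.32  0.75  2.11]
[-1.600e+00 -1.800e+00  1.039e+02  0.000e+00 -1.000e-01 -1.000e-01]
```

View pics/m3.png

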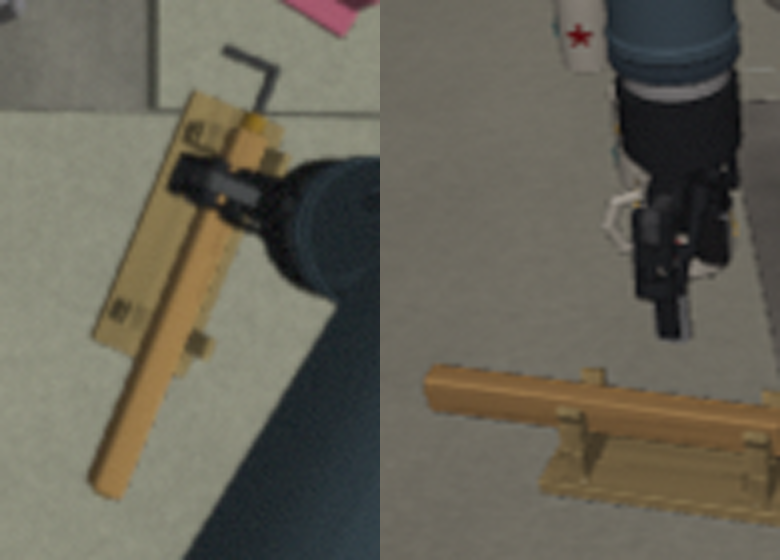

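move_arm([
  [[-1.5, -2, 50, 0, 0, 0, 85], [-1.5, -2, 80, 0, 0, 0, 85], [-1.5, -2, 104, 0, 0, 0, 85], [-1.5, -2, 104, 0, 0, 0, 85], [-1.5, -2, 104, 0, 0, 0, 10], [-1.5, -2, 104, 0, 0, 0, 10], [-1.5, -2, 104, 0, 0, 0, 10], [-1.5, -2, 104, 0, 0, 0, 10], [-1.5, -2, 104, 0, 0, 0, 10], [-1.5, -2, 104, 0, 0, 0, 10]],
], newtons=120)

```text
time: 3.5
position: [0.3807, -0.3324, 0.0575]
orientation: [3.141, 0.001, 2.756]
force: [-0.4, 3.0, 11.6]
gripper_width: 0.237
grasp_force: 117.6
```

Run:
```python
from h import *
go((.3796,-.332,.056,PY,0),(.3796,-.332,.2,PY,0))
print(read_state()["gripper_width"]*85.4)
```

```text
t 3.5 p [ 0.3807 -0.3324  0.0575] rv [ 0.1  0.1 -0. ] F [-0.4  3.  11.6] j [ 0.33  0.64  0.39  2.05 -0.46  0.54  2.23]
[ 1.2 -0.   1.5  0.1  0.1 -0. ]
[ 1.000e+00  1.000e-01 -1.425e+02  1.000e-01  1.000e-01 -0.000e+00]
20.22676707443732
```

```bash
cat >> h.py <<'E'
OFF=np.array([.1,.018,-.0025]) # hook in pole axes from TCP
def hk(kx,ky,z,pit=np.radians(10),yaw=KY,kiln=(.7282,-.0599,.0705)):
    """TCP target for hook at kiln-frame (kx,ky), world z"""
    h=pl(kiln,[kx,ky,z])[0]
    return (*(h-R.from_euler('ZY',[yaw,pit]).apply(OFF)),yaw,pit)
def hook():
    s=read_state();o=R.from_euler('xyz',s["orientation"])
    return s["position"]+o.apply(OFF*[-1,1,-1])
E
python3 - <<'E'
from h import *
go((.3796,-.332,.2,PY,0),(.4,-.332,.42,PY,0),hk(-.024,-.065,.40))
E
```

```text
t 3.5 p [ 0.3807 -0.3324  0.0575] rv [ 0.1  0.1 -0. ] F [-0.4  3.  11.6] j [ 0.33  0.64  0.39  2.05 -0.46  0.54  2.23]
[ 1.000e+00  1.000e-01 -1.425e+02  1.000e-01  1.000e-01 -0.000e+00]
[-1.830e+01  8.000e+00 -3.625e+02  1.000e-01  1.000e-01 -0.000e+00]
[-147.1  255.2 -361.9    2.3    9.9  -26.1]
```

move_arm([
  [[0, 0, -10, 0, 0, 0, 10], [0, 0, -30, 0, 0, 0, 10], [0, 0, -60, 0, 0, 0, 10], [0, 0, -100, 0, 0, 0, 10], [0, 0, -140, 0, 0, 0, 10], [0, 0, -140, 0, 0, 0, 10]],
])

```text
time: 4.1
position: [0.3821, -0.3348, 0.2013]
orientation: [-3.14, 0.009, 2.756]
force: [0.5, -0.9, -1.6]
gripper_width: 0.235
grasp_force: 117.7
```

Run:
```python
from h import *
go((.4,-.332,.42,PY,0),hk(-.024,-.065,.40));print(read_state()["gripper_width"]*85.4)
print(proj("top",hook()))
```

```text
t 4.1 p [ 0.3821 -0.3348  0.2013] rv [-0.1  0.5 -0. ] F [ 0.5 -0.9 -1.6] j [ 0.18  0.39  0.56  1.99 -0.28  0.83  2.08]
[-1.750e+01  9.000e+00 -2.186e+02 -1.000e-01  5.000e-01 -0.000e+00]
[-146.2  256.3 -217.6    2.1   10.3  -26.1]
20.100902180308736
[[416.23488967 210.24632247]]
```

move_arm([
  [[-5, 5, -50, 0, 0, 0, 10], [-10, 8, -100, 0, 0, 0, 10], [-15, 9, -150, 0, 0, 0, 10], [-17, 9, -200, 0, 2, -4, 10], [-17, 9, -218, 0, 4, -8, 10], [-50, 50, -218, 1, 6, -14, 10], [-80, 100, -218, 1, 8, -20, 10], [-110, 140, -218, 2, 10.3, -26, 10], [-130, 180, -218, 2, 10.3, -26, 10], [-140, 220, -218, 2, 10.3, -26, 10], [-146, 256, -218, 2, 10.3, -26, 10], [-146, 256, -218, 2, 10.3, -26, 10]],
])

```text
time: 5.3
position: [0.6142, -0.1427, 0.4118]
orientation: [3.13, -0.183, -3.06]
force: [0.7, 0.6, -2.3]
gripper_width: 0.241
grasp_force: 118.2
```

Run:
```python
from h import *
go(hk(-.024,-.065,.40),hk(-.024,-.065,.344))
print(proj("top",hook()),proj("side",hook()),hook(),read_state()["gripper_width"]*85.4)
t=read_camera("top");s=read_camera("side")
c=lambda im,x,y,w,h:cv2.resize(im[y:y+h,x:x+w],None,fx=4,fy=4,interpolation=cv2.INTER_CUBIC)
cv2.imwrite("pics/m4.png",np.hstack([c(t,260,60,100,140),c(s,270,30,100,140)])[:,:,::-1])
```

```text
t 5.3 p [ 0.6142 -0.1427  0.4118] rv [ -1.8 -10.4  26.6] F [ 0.7  0.6 -2.3] j [-0.13  0.53  0.46  1.23 -0.17  1.6   1.95]
[ 4.1 -8.3 -7.5  0.5 -0.5  0.6]
[-6.1 -8.9 47.5  0.5 -0.5  0.6]
[[324.9312472   82.12601516]] [[351.1045628   48.83373715]] [ 0.71037816 -0.11677747  0.39134936] 20.5762802639326
```

View pics/m4.png

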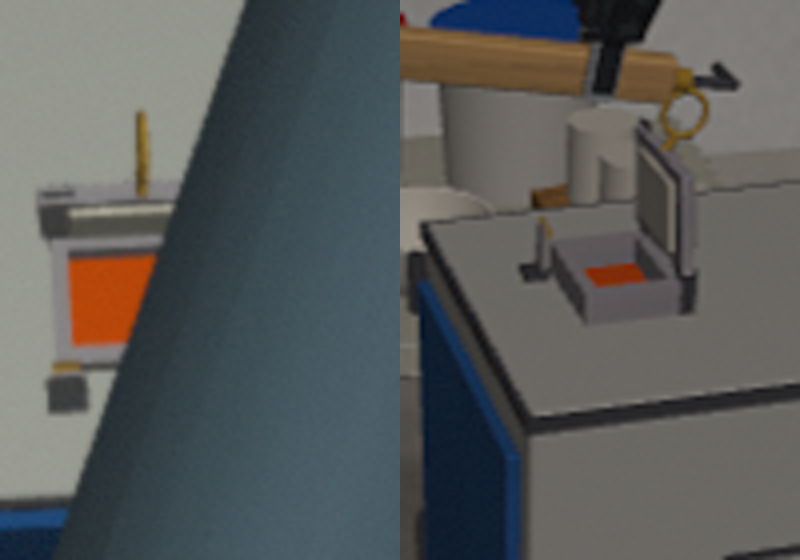

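Run:
```python
from h import *
K=(.7282,-.0599,.0705)
g=lambda e:np.r_[(proj("side",e)-[341.2,58.1]).ravel(),(proj("top",e+[0,0,.018])-[295.2,87.6]).ravel()]
q=least_squares(g,[.7,-.06,.34]);e=q.x;print(e,g(e).round(2))
d=R.from_euler('z',-K[2]).apply(e-[K[0],K[1],0]);print("eye in kiln",d.round(4), "theta",[ (th,np.round(eye(th),4)) for th in (1.5,1.55,1.6)])
go(hk(d[0],-.065,d[2]),hk(d[0],0,d[2]))
```

```text
[ 0.70547508 -0.06061444  0.34789436] [ 1.8  -0.56 -0.21  1.25]
eye in kiln [-0.0227  0.0009  0.3479] theta [(1.5, array([-0.032 ,  0.    ,  0.3448])), (1.55, array([-0.0271,  0.    ,  0.3443])), (1.6, array([-0.0221,  0.    ,  0.3435]))]
t 5.4 p [ 0.6114 -0.1492  0.413 ] rv [ -2.  -10.4  26.1] F [-0.1 -1.  -1.1] j [-0.13  0.53  0.46  1.24 -0.17  1.6   1.95]
[-10.3  -2.4  44.1   0.4  -0.5   0.1]
[-10.4  62.6  44.5   0.4  -0.5   0.1]
```

Run:
```python
from h import *
go(hk(-.025,-.065,.345),hk(-.025,0,.345))
```

```text
t 5.4 p [ 0.6114 -0.1492  0.413 ] rv [ -2.  -10.4  26.1] F [-0.1 -1.  -1.1] j [-0.13  0.53  0.46  1.24 -0.17  1.6   1.95]
[-8.6 -2.5 47.4  0.4 -0.5  0.1]
[-8.7 62.5 47.8  0.4 -0.5  0.1]
```

move_arm([
  [[-4, -2, 24, 0.4, -0.5, 0, 10], [-8.6, -2.5, 47.5, 0.4, -0.5, 0, 10], [-8.6, -2.5, 47.5, 0.4, -0.5, 0, 10], [-8.6, 10, 47.5, 0.4, -0.5, 0, 10], [-8.6, 20, 47.5, 0.4, -0.5, 0, 10], [-8.6, 20, 47.5, 0.4, -0.5, 0, 10]],
])

```text
time: 6.0
position: [0.6107, -0.1271, 0.3675]
orientation: [3.141, -0.17, -3.067]
force: [-0.1, 0.3, -2.1]
gripper_width: 0.237
grasp_force: 118.1
```

Run:
```python
from h import *
go(hk(-.025,-.065,.345),hk(-.025,0,.345))
h=hook();print(h,proj("side",h),proj("side",pl((.7282,-.0599,.0705),[-.025,0,.345])))
t=read_camera("top");s=read_camera("side")
c=lambda im,x,y,w,h,f:cv2.resize(im[y:y+h,x:x+w],None,fx=f,fy=f,interpolation=cv2.INTER_CUBIC)
cv2.imwrite("pics/m5.png",np.hstack([c(t,270,70,50,70,8),c(s,315,30,50,70,8)])[:,:,::-1])
```

```text
t 6.0 p [ 0.6107 -0.1271  0.3675] rv [-2.2 -9.6 26.2] F [-0.1  0.3 -2.1] j [-0.17  0.53  0.45  1.34 -0.17  1.49  1.92]
[  0.7 -24.2   2.8   0.    0.2   0.2]
[ 0.5 40.8  2.8  0.   0.2  0.2]
[ 0.70722493 -0.10191312  0.34806146] [[347.39785247  62.57706585]] [[342.28379225  58.71833186]]
```

View pics/m5.png

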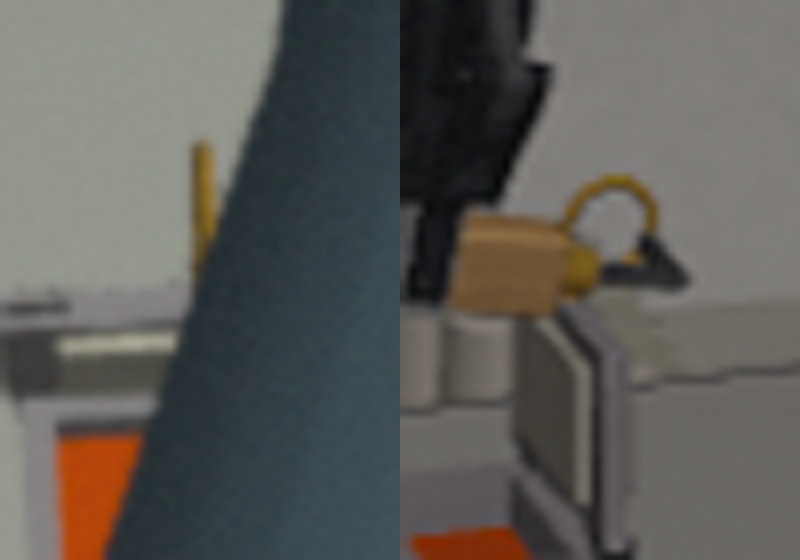

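move_arm([
  [[3.5, 0, 2.5, 0, 0, 0, 10], [3.5, 8, 2.5, 0, 0, 0, 10], [3.5, 16, 2.5, 0, 0, 0, 10], [3.5, 24, 2.5, 0, 0, 0, 10], [3.5, 32, 2.5, 0, 0, 0, 10], [3.5, 40, 2.5, 0, 0, 0, 10], [3.5, 41, 2.5, 0, 0, 0, 10]],
])

```text
time: 6.8
position: [0.6033, -0.0873, 0.3642]
orientation: [3.141, -0.173, -3.069]
force: [-1.0, -0.0, -2.0]
gripper_width: 0.24
grasp_force: 118.1
```

Run:
```python
from h import *
go(hk(-.028,0,.345))
h=hook();print(h,proj("side",h))
s=read_camera("side")
c=lambda im,x,y,w,h,f:cv2.resize(im[y:y+h,x:x+w],None,fx=f,fy=f,interpolation=cv2.INTER_CUBIC)
cv2.imwrite("pics/m6.png",c(s,310,30,60,50,10)[:,:,::-1])
```

```text
t 6.8 p [ 0.6033 -0.0873  0.3642] rv [-2.2 -9.7 26.2] F [-1. -0. -2.] j [-0.23  0.5   0.44  1.38 -0.16  1.47  1.86]
[-0.4  0.5 -0.7  0.   0.1  0.1]
[ 0.69978983 -0.06216841  0.34460558] [[341.14889921  59.00339937]]
```

View pics/m6.png

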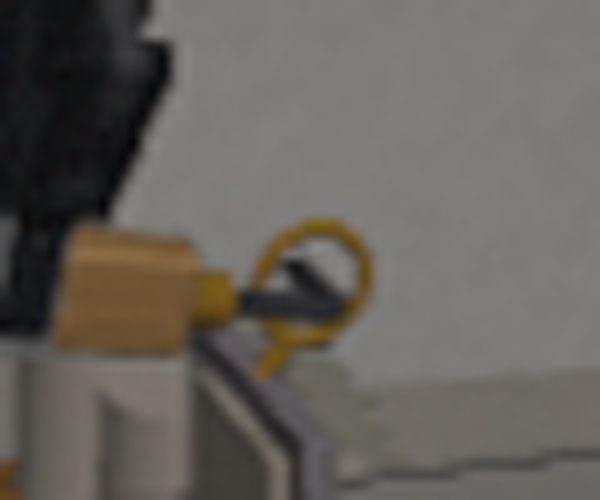

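```bash
cat >> h.py <<'E'
def arc(th,th0=1.535,rho=.007,o=R.from_euler('ZY',[KY,np.radians(10)])):
    rh=rho*np.clip((th0-th)/.15,0,1)*np.clip((th-.25)/.25,0,1)
    n=np.array([-np.cos(th+.150),0,np.sin(th+.150)])
    d=np.array(eye(th))+rh*n-eye(th0)
    return (R.from_euler('Y',np.radians(10)).inv().apply(d)*[-1,1,-1]*1000).round(1)
E
python3 - <<'E'
from h import *
for th in np.arange(1.5,.2,-.05): print(round(th,2),arc(th)[[0,2]])
for th in (.2,.15,.1,.05,0): print(round(th,2),arc(th)[[0,2]])
E
```

```text
1.5 [ 3.6 -1.4]
1.45 [ 9.  -3.1]
1.4 [14.6 -4.5]
1.35 [20. -4.]
1.3 [25.1 -2.6]
1.25 [30.2 -0.9]
1.2 [35.2  1.1]
1.15 [40.1  3.3]
1.1 [44.9  5.7]
1.05 [49.5  8.3]
1.0 [54.  11.2]
0.95 [58.4 14.3]
0.9 [62.6 17.7]
0.85 [66.6 21.2]
0.8 [70.5 24.9]
0.75 [74.1 28.8]
0.7 [77.6 32.9]
0.65 [80.8 37.2]
0.6 [83.9 41.6]
0.55 [86.7 46.2]
0.5 [89.2 50.9]
0.45 [90.3 56.3]
0.4 [91.  61.7]
0.35 [91.5 67. ]
0.3 [91.7 72.3]
0.25 [91.6 77.5]
0.2 [92.6 82.4]
0.15 [93.3 87.4]
0.1 [93.8 92.4]
0.05 [94.1 97.4]
0 [ 94.1 102.4]
```

move_arm([
  [[2, 0, -0.5, 0, 0, 0, 10], [4, 0, -1.5, 0, 0, 0, 10], [6.5, 0, -2.5, 0, 0, 0, 10], [9, 0, -3, 0, 0, 0, 10], [12, 0, -4, 0, 0, 0, 10], [14.5, 0, -4.5, 0, 0, 0, 10], [17, 0, -4.5, 0, 0, 0, 10], [20, 0, -4, 0, 0, 0, 10], [22.5, 0, -3.5, 0, 0, 0, 10], [25, 0, -2.5, 0, 0, 0, 10], [25, 0, -2.5, 0, 0, 0, 10]],
])

```text
time: 7.95
position: [0.5786, -0.0909, 0.3711]
orientation: [-3.141, -0.173, -3.071]
force: [0.2, -0.1, -1.2]
gripper_width: 0.239
grasp_force: 118.1
```

move_arm([
  [[2.5, 0, 0.8, 0, 0, 0, 10], [5, 0, 1.5, 0, 0, 0, 10], [7.5, 0, 2.5, 0, 0, 0, 10], [10, 0, 3.5, 0, 0, 0, 10], [12.5, 0, 4.7, 0, 0, 0, 10], [15, 0, 5.8, 0, 0, 0, 10], [17.5, 0, 7, 0, 0, 0, 10], [20, 0, 8.2, 0, 0, 0, 10], [22, 0, 9.5, 0, 0, 0, 10], [24.5, 0, 10.8, 0, 0, 0, 10], [27, 0, 12.3, 0, 0, 0, 10], [29, 0, 13.7, 0, 0, 0, 10]],
])

```text
time: 9.15
position: [0.5479, -0.093, 0.3623]
orientation: [-3.141, -0.173, -3.071]
force: [0.4, 1.1, -3.6]
gripper_width: 0.239
grasp_force: 117.8
```

```bash
cat >> h.py <<'E'
def gold(box=(270,40,370,130)):
    s=read_camera("side");x0,y0,x1,y1=box
    v=cv2.cvtColor(s[y0:y1,x0:x1],cv2.COLOR_RGB2HSV)
    m=cv2.inRange(v,(14,150,50),(26,255,255));n,l,st,c=cv2.connectedComponentsWithStats(m)
    print("gold",[(st[i,4],(c[i]+[x0,y0]).round(1),(st[i,:4]+[x0,y0,0,0])) for i in range(1,n) if st[i,4]>5])
def pe(th): return proj("side",pl((.7282,-.0599,.0705),eye(th))).round(1)
E
python3 -c "
from h import *
gold();h=hook();print(proj('side',h),[(t,pe(t)) for t in(1.54,1.2,1.1,1.0,.9,.8)])"
```

```text
gold [(np.int32(14), array([322.2,  59.4]), array([317,  58,  10,   4])), (np.int32(20), array([311.9,  62.2]), array([310,  60,   5,   5])), (np.int32(21), array([321.3,  68.4]), array([316,  64,  11,  10])), (np.int32(27), array([307.2,  78.7]), array([303,  77,   9,   4]))]
[[322.71519785  61.88100859]] [(1.54, array([[341.3,  59. ]])), (1.2, array([[330. ,  60.8]])), (1.1, array([[326.8,  62. ]])), (1.0, array([[323.6,  63.6]])), (0.9, array([[320.6,  65.4]])), (0.8, array([[317.7,  67.6]]))]
```

move_arm([
  [[3.1, 0, 2.2, 0, 0, 0, 10], [6.1, 0, 4.5, 0, 0, 0, 10], [9, 0, 6.9, 0, 0, 0, 10], [11.8, 0, 9.3, 0, 0, 0, 10], [14.6, 0, 11.9, 0, 0, 0, 10], [17.3, 0, 14.5, 0, 0, 0, 10], [19.8, 0, 17.2, 0, 0, 0, 10], [22.2, 0, 20.1, 0, 0, 0, 10], [24.6, 0, 23, 0, 0, 0, 10], [26.8, 0, 26, 0, 0, 0, 10], [29, 0, 29, 0, 0, 0, 10], [31, 0, 32, 0, 0, 0, 10]],
])

```text
time: 10.4
position: [0.5122, -0.0955, 0.3362]
orientation: [-3.141, -0.172, -3.071]
force: [3.0, 0.0, -5.5]
gripper_width: 0.238
grasp_force: 117.6
```

Run:
```python
from h import *
for th in np.arange(.58,.09,-.04): print(round(th,2),(arc(th,rho=.002)[[0,2]]-[85,43.2]).round(1))
gold((250,40,370,140));print([(t,pe(t)) for t in(.6,.5,.4)],proj('side',hook()))
```

```text
0.58 [-4.2  2.9]
0.54 [-2.2  6.4]
0.5 [-0.2 10. ]
0.46 [ 1.3 13.8]
0.42 [ 2.6 17.6]
0.38 [ 3.8 21.5]
0.34 [ 4.9 25.4]
0.3 [ 5.7 29.4]
0.26 [ 6.4 33.3]
0.22 [ 7.2 37.3]
0.18 [ 7.9 41.2]
0.14 [ 8.5 45.2]
0.1 [ 8.8 49.2]
gold [(np.int32(63), array([310.2,  75.8]), array([303,  68,  14,  14])), (np.int32(16), array([299.5,  72.5]), array([298,  71,   4,   4]))]
[(0.6, array([[312.6,  72.5]])), (0.5, array([[310.4,  75.3]])), (0.4, array([[308.4,  78.3]]))] [[310.42360187  72.14352246]]
```

move_arm([
  [[-2, 0, 1.5, 0, 0, 0, 10], [-3, 0, 5, 0, 0, 0, 10], [-2, 0, 7.5, 0, 0, 0, 10], [-0.5, 0, 10, 0, 0, 0, 10], [0.5, 0, 13, 0, 0, 0, 10], [2, 0, 16, 0, 0, 0, 10], [3, 0, 19, 0, 0, 0, 10], [4, 0, 22, 0, 0, 0, 10], [5, 0, 25.5, 0, 0, 0, 10], [5.7, 0, 29, 0, 0, 0, 10], [6.5, 0, 33, 0, 0, 0, 10], [7, 0, 37, 0, 0, 0, 10]],
])

```text
time: 11.65
position: [0.4988, -0.0965, 0.3007]
orientation: [-3.141, -0.173, -3.071]
force: [-0.3, 0.7, -2.9]
gripper_width: 0.238
grasp_force: 118.0
```

Run:
```python
from h import *
gold((250,40,370,140));print([(t,pe(t)) for t in(.3,.2,.1,0)],proj('side',hook()),hook(),read_state()["force"])
```

```text
gold [(np.int32(64), array([306.7,  83.1]), array([300,  77,  12,  15])), (np.int32(20), array([294.9,  85. ]), array([293,  83,   5,   5]))]
[(0.3, array([[306.8,  81.3]])), (0.2, array([[305.5,  84.5]])), (0.1, array([[304.4,  87.7]])), (0, array([[303.7,  90.9]]))] [[305.76940742  84.42760345]] [ 0.59494085 -0.07163743  0.28040823] [-0.62754418  1.04340996 -3.76087234]
```

move_arm([
  [[0.4, 0, 2.5, 0, 0, 0, 10], [0.8, 0, 5, 0, 0, 0, 10], [1.1, 0, 7.5, 0, 0, 0, 10], [1.4, 0, 10, 0, 0, 0, 10], [1.6, 0, 12, 0, 0, 0, 10], [1.7, 0, 14, 0, 0, 0, 10], [1.8, 0, 16, 0, 0, 0, 10], [1.8, 0, 16, 0, 0, 0, 10]],
])

```text
time: 12.5
position: [0.4943, -0.0968, 0.2854]
orientation: [-3.141, -0.173, -3.071]
force: [-0.6, 0.6, -2.6]
gripper_width: 0.235
grasp_force: 118.2
```

Run:
```python
from h import *
gold((250,40,370,140));print(proj('side',hook()),hook(),read_state()["force"])
```

```text
gold [(np.int32(53), array([307. ,  82.1]), array([300,  77,  13,  15])), (np.int32(16), array([293.3,  90.2]), array([292,  88,   4,   5]))]
[[304.38924456  89.29650778]] [ 0.59094745 -0.07199981  0.26585188] [-0.03460308 -0.50572927 -1.25295566]
```

move_arm([
  [[0.2, 0, 1, 0, 0, 0, 10], [0.3, 0, 2, 0, 0, 0, 10], [0.4, 0, 3, 0, 0, 0, 10], [0.4, 0, 3, 0, 0, 0, 10]],
])

```text
time: 12.95
position: [0.4935, -0.0969, 0.2826]
orientation: [-3.141, -0.173, -3.071]
force: [0.4, 1.1, -2.6]
gripper_width: 0.237
grasp_force: 118.2
```

Run:
```python
from h import *
gold((250,40,370,140));print(proj('side',hook()),hook(),read_state()["force"])
```

```text
gold [(np.int32(55), array([307. ,  81.9]), array([300,  77,  13,  15])), (np.int32(19), array([293. ,  91.2]), array([291,  89,   5,   5]))]
[[304.08986838  90.23576855]] [ 0.59007493 -0.07205384  0.26302409] [ 0.07617468 -0.03293355 -2.15904543]
```

move_arm([
  [[0.1, 0, 1, 0, 0, 0, 10], [0.2, 0, 2, 0, 0, 0, 10], [0.3, 0, 3, 0, 0, 0, 10], [0.3, 0, 3, 0, 0, 0, 10]],
])

```text
time: 13.4
position: [0.4929, -0.097, 0.2799]
orientation: [-3.141, -0.172, -3.071]
force: [0.5, 0.3, -0.6]
gripper_width: 0.237
grasp_force: 118.2
```

Run:
```python
from h import *
gold((250,40,370,140));print(proj('side',hook()),hook(),read_state()["force"])
```

```text
gold [(np.int32(42), array([306. ,  80.1]), array([300,  77,  12,  10])), (np.int32(14), array([309.3,  88.9]), array([306,  85,   6,   7])), (np.int32(20), array([293.1,  92. ]), array([291,  90,   5,   5]))]
[[303.89324747  91.11817876]] [ 0.58951197 -0.07208658  0.26033138] [ 1.17921147 -0.6789233  -0.46938847]
```

move_arm([
  [[0.1, 0, 0.7, 0, 0, 0, 10], [0.1, 0, 1.4, 0, 0, 0, 10], [0.2, 0, 2, 0, 0, 0, 10], [0.2, 0, 2, 0, 0, 0, 10]],
])

```text
time: 13.85
position: [0.4926, -0.097, 0.278]
orientation: [-3.141, -0.172, -3.071]
force: [1.4, 1.1, 0.5]
gripper_width: 0.235
grasp_force: 118.3
```

Run:
```python
from h import *
gold((250,40,370,140));print(proj('side',hook()),hook(),read_state()["force"])
```

```text
gold [(np.int32(44), array([306. ,  80.2]), array([300,  77,  12,  10])), (np.int32(13), array([309. ,  89.7]), array([306,  86,   6,   7])), (np.int32(16), array([292.8,  92.6]), array([291,  91,   5,   4]))]
[[303.76766447  91.72694844]] [ 0.58915957 -0.07207728  0.25845306] [ 1.8069191  -0.13976288 -0.66549701]
```

move_arm([
  [[0.1, 0, 0.5, 0, 0, 0, 10], [0.1, 0, 1, 0, 0, 0, 10], [0.1, 0, 1.5, 0, 0, 0, 10], [0.1, 0, 1.5, 0, 0, 0, 10]],
])

```text
time: 14.3
position: [0.492, -0.097, 0.2765]
orientation: [-3.141, -0.172, -3.071]
force: [3.1, 0.8, -0.5]
gripper_width: 0.237
grasp_force: 118.4
```

Run:
```python
from h import *
gold((250,40,370,140));print(proj('side',hook()),hook(),read_state()["force"])
```

```text
gold [(np.int32(54), array([305.4,  81.7]), array([299,  77,  13,  16])), (np.int32(12), array([309.2,  90.5]), array([307,  88,   5,   5])), (np.int32(18), array([292.3,  93. ]), array([291,  91,   4,   5]))]
[[303.55685142  92.27430771]] [ 0.58852767 -0.0721644   0.25682986] [ 2.53036724  0.10055767 -0.26545933]
```

move_arm([
  [[-1.5, 0, -0.3, 0, 0, 0, 10], [-3, 0, -0.6, 0, 0, 0, 10], [-5, 0, -0.9, 0, 0, 0, 10], [-5, 0, -0.9, 0, 0, 0, 10]],
])

```text
time: 14.75
position: [0.4968, -0.0966, 0.2761]
orientation: [-3.141, -0.174, -3.071]
force: [0.0, -0.7, -1.2]
gripper_width: 0.235
grasp_force: 118.1
```

Run:
```python
from h import *
gold((250,40,370,140));print(proj('side',hook()),hook(),read_state()["force"])
```

```text
gold [(np.int32(53), array([305.5,  81.5]), array([299,  77,  13,  16])), (np.int32(12), array([309.2,  90.5]), array([307,  88,   5,   5])), (np.int32(17), array([294.2,  93.1]), array([293,  91,   4,   5]))]
[[305.10202179  92.21457829]] [ 0.59327561 -0.07174503  0.2564288 ] [ 0.79949537  0.94562178 -1.70651514]
```

move_arm([
  [[-0.2, 0, 1, 0, 0, 0, 10], [-0.3, 0, 1.7, 0, 0, 0, 10], [-0.4, 0, 2.4, 0, 0, 0, 10], [-0.5, 0, 3, 0, 0, 0, 10], [-0.5, 0, 3, 0, 0, 0, 10]],
])

```text
time: 15.3
position: [0.4968, -0.0968, 0.2736]
orientation: [-3.141, -0.173, -3.071]
force: [-2.3, -0.8, 2.1]
gripper_width: 0.239
grasp_force: 118.6
```

Run:
```python
from h import *
gold((250,40,370,140));print(proj('side',hook()),hook(),read_state()["force"])
```

```text
gold [(np.int32(28), array([307.1,  78.7]), array([303,  77,   9,   4])), (np.int32(12), array([303.8,  83.8]), array([300,  82,   9,   5])), (np.int32(12), array([309.2,  90.3]), array([307,  87,   5,   6])), (np.int32(6), array([299.7,  90.3]), array([299,  88,   3,   5])), (np.int32(19), array([294.4,  93.8]), array([292,  92,   5,   5]))]
[[305.15600871  93.02820154]] [ 0.59344378 -0.07190376  0.25392757] [-1.27574663 -0.58856294  2.0812008 ]
```

move_arm([
  [[0.7, 0, 0.6, 0, 0, 0, 10], [1.3, 0, 1.2, 0, 0, 0, 10], [1.3, 0, 1.2, 0, 0, 0, 10]],
])

```text
time: 15.65
position: [0.495, -0.0967, 0.272]
orientation: [-3.141, -0.174, -3.071]
force: [0.7, -0.4, -1.8]
gripper_width: 0.24
grasp_force: 118.2
```

Run:
```python
from h import *
gold((250,40,370,140));print(proj('side',hook()),hook(),read_state()["force"])
```

```text
gold [(np.int32(28), array([307.1,  78.7]), array([303,  77,   9,   4])), (np.int32(25), array([307.9,  88.9]), array([303,  85,   9,  10])), (np.int32(7), array([299.4,  89. ]), array([299,  86,   3,   7])), (np.int32(16), array([293.5,  94.5]), array([292,  93,   4,   4]))]
[[304.47504241  93.62037686]] [ 0.59143198 -0.07179404  0.25218913] [-0.97144006  0.25673394 -2.09651848]
```

Run:
```python
from h import *
s=read_camera("side")
c=lambda im,x,y,w,h,f:cv2.resize(im[y:y+h,x:x+w],None,fx=f,fy=f,interpolation=cv2.INTER_CUBIC)
cv2.imwrite("pics/m7.png",c(s,280,60,75,60,10)[:,:,::-1])
```

```text
(no output)
```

View pics/m7.png

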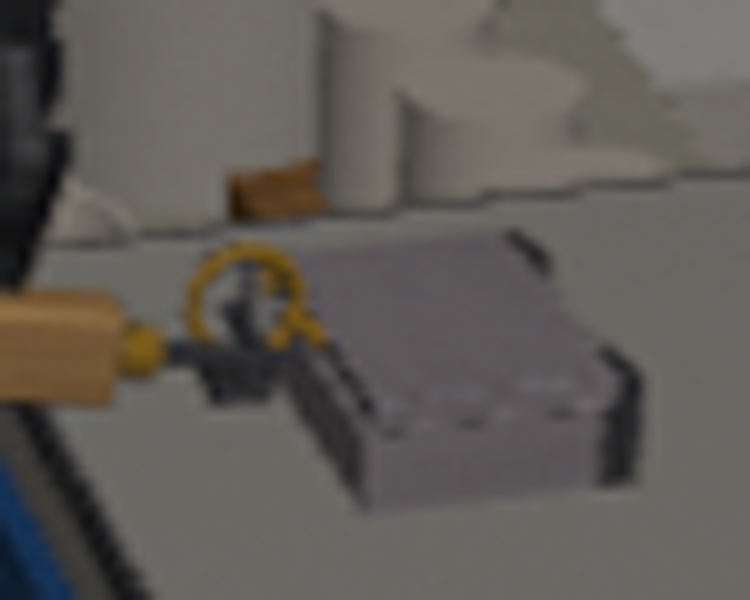

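move_arm([
  [[-0.2, 0, 1, 0, 0, 0, 10], [-0.3, 0, 2, 0, 0, 0, 10], [-0.5, 0, 3, 0, 0, 0, 10], [-0.5, 0, 3, 0, 0, 0, 10]],
])

```text
time: 16.15
position: [0.4953, -0.0968, 0.2694]
orientation: [-3.141, -0.173, -3.071]
force: [-0.9, 0.4, -0.4]
gripper_width: 0.235
grasp_force: 118.4
```

Run:
```python
from h import *
gold((250,40,370,140));print(proj('side',hook()),hook(),read_state()["force"])
```

```text
gold [(np.int32(28), array([307.1,  78.7]), array([303,  77,   9,   4])), (np.int32(26), array([307.8,  89. ]), array([303,  85,   9,  10])), (np.int32(10), array([299.7,  90.4]), array([299,  86,   3,   9])), (np.int32(17), array([293.5,  95.4]), array([292,  93,   4,   5]))]
[[304.64541051  94.37321258]] [ 0.59194017 -0.07199386  0.24985913] [-0.82758389 -0.73168152  1.32263434]
```

move_arm([
  [[1, 0, -3, 0, 0, 0, 10], [1.5, 0, -6, 0, 0, 0, 10], [2, 0, -9.5, 0, 0, 0, 10], [2, 0, -9.5, 0, 0, 0, 10], [2, -6, -9.5, 0, 0, 0, 10], [2, -14, -9.5, 0, 0, 0, 10], [2, -22, -9.5, 0, 0, 0, 10], [2, -30, -9.5, 0, 0, 0, 10], [2, -40, -9.5, 0, 0, 0, 10], [2, -50, -9.5, 0, 0, 0, 10], [2, -60, -9.5, 0, 0, 0, 10], [2, -60, -9.5, 0, 0, 0, 10]],
])

```text
time: 17.4
position: [0.4991, -0.1588, 0.2793]
orientation: [-3.14, -0.173, -3.074]
force: [-0.5, 0.2, -1.8]
gripper_width: 0.236
grasp_force: 118.0
```

Run:
```python
from h import *
gold((250,40,370,140));print(proj('side',hook()),hook(),read_state()["force"])
p=read_state()["position"]
go((p[0]-.03,p[1]-.03,.40,KY,np.radians(10)),(.4,-.332,.3,PY,0),(.3807,-.3324,.12,PY,0))
```

```text
gold [(np.int32(27), array([307.2,  78.7]), array([303,  77,   9,   4])), (np.int32(42), array([305.3,  90.2]), array([299,  85,  13,  11])), (np.int32(21), array([299. , 101.1]), array([297,  99,   5,   5]))]
[[310.12227931  99.89219998]] [ 0.59579106 -0.13286778  0.25949395] [ 0.00794773  0.67697477 -1.75640393]
t 17.45 p [ 0.4992 -0.1576  0.2792] rv [-2.3 -9.7 26. ] F [ 0.   0.7 -1.8] j [-0.16  0.4   0.46  1.74 -0.12  1.2   1.98]
[ 5.230e+01 -2.790e+01 -1.135e+02 -0.000e+00  1.000e-01 -1.000e-01]
[ 112.9 -167.2   -1.3   -2.3   -9.7   26. ]
[ 101.  -166.1  179.3   -2.3   -9.7   26. ]
```

move_arm([
  [[7, -5, -40, 0, 0, 0, 10], [14, -10, -79, 0, 0, 0, 10], [35, -40, -79, 0, -2, 5, 10], [60, -75, -75, -1, -4, 11, 10], [85, -115, -70, -1.5, -6, 17, 10], [105, -145, -65, -2, -8, 22, 10], [123, -167, -60, -2.3, -9.7, 26, 10], [118, -167, -20, -2.3, -9.7, 26, 10], [110, -166, 25, -2.3, -9.7, 26, 10], [106, -166, 70, -2.3, -9.7, 26, 10], [102, -166, 110, -2.3, -9.7, 26, 10], [102, -166, 110, -2.3, -9.7, 26, 10]],
])

```text
time: 18.65
position: [0.3889, -0.3277, 0.1842]
orientation: [3.139, -0.01, 2.758]
force: [0.1, 1.0, -1.8]
gripper_width: 0.242
grasp_force: 117.8
```

Run:
```python
from h import *
go((.3807,-.3324,.12,PY,0),(.3807,-.3324,.0585,PY,0))
def yb():
    s=read_state();o=R.from_euler('xyz',s["orientation"]);return s["position"]+o.apply(np.array([.1,.018,-.0025])*[-1,1,-1])
print(proj("side",hook()),proj("top",hook()))
```

```text
t 18.65 p [ 0.3889 -0.3277  0.1842] rv [ 0.1 -0.6  0.1] F [ 0.1  1.  -1.8] j [ 0.16  0.44  0.58  1.98 -0.32  0.82  2.1 ]
[ 5.2 -7.5 64.2  0.1 -0.6  0.1]
[ 4.600e+00 -7.700e+00  1.257e+02  1.000e-01 -6.000e-01  1.000e-01]
[[285.42464577 167.44462193]] [[410.50273516 207.80031455]]
```

move_arm([
  [[5, -7.5, 20, 0, -0.6, 0, 10], [5, -7.5, 45, 0, -0.6, 0, 10], [5, -7.5, 64, 0, -0.6, 0, 10], [5, -7.5, 64, 0, -0.6, 0, 10], [5, -7.5, 64, 0, -0.6, 0, 10]],
])

```text
time: 19.15
position: [0.3857, -0.3364, 0.1261]
orientation: [3.141, 0.012, 2.758]
force: [0.1, -0.2, -1.6]
gripper_width: 0.238
grasp_force: 118.1
```

Run:
```python
from h import *
go((.3807,-.3324,.12,PY,0),(.3807,-.3324,.0575,PY,0))
t=read_camera("top");s=read_camera("side")
p=read_state()["position"];o=read_state()["orientation"]
P=[p[0],p[1],np.arctan2(np.sin(o[2]-np.pi),np.cos(o[2]-np.pi))]
print(P,"pred top",proj("top",pl(P,[[-.205,0,p[2]+.0125],[.1,0,p[2]-.0025],[.1,.038,p[2]-.0025]])),"side",proj("side",pl(P,[[-.205,0,p[2]-.0025],[.055,0,p[2]-.0025]])))
c=lambda im,x,y,w,h:cv2.resize(im[y:y+h,x:x+w],None,fx=4,fy=4,interpolation=cv2.INTER_CUBIC)
cv2.imwrite("pics/m8.png",np.hstack([c(t,340,200,80,140),c(s,165,110,115,140)])[:,:,::-1])
```

```text
t 19.15 p [ 0.3857 -0.3364  0.1261] rv [0.  0.7 0.1] F [ 0.1 -0.2 -1.6] j [ 0.23  0.53  0.51  2.02 -0.41  0.68  2.19]
[6.2 1.8 6.  0.  0.7 0.1]
[ 6.9  1.8 68.5  0.   0.7  0.1]
[np.float64(0.3857649194499479), np.float64(-0.33657009745902605), np.float64(-0.38394149446571335)] pred top [[368.76760978 327.28490538]
 [413.27066508 213.36542692]
 [399.36109248 207.46336945]] side [[174.67880657 178.11232843]
 [266.79479283 189.45565028]]
```

View pics/m8.png

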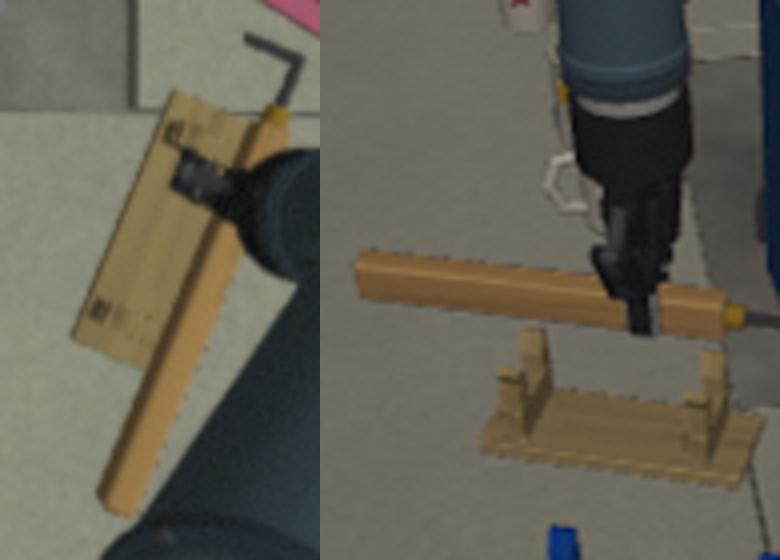

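move_arm([
  [[6.5, 1.8, 6, 0, 0.7, 0, 10], [6.5, 1.8, 15, 0, 0.7, 0, 10], [6.5, 1.8, 22, 0, 0.7, 0, 10], [6.5, 1.8, 22, 0, 0.7, 0, 10], [6.5, 1.8, 22, 0, 0.7, 0, 10]],
])

```text
time: 19.75
position: [0.3791, -0.3318, 0.102]
orientation: [3.141, -0.003, 2.757]
force: [-0.2, 0.0, -2.2]
gripper_width: 0.239
grasp_force: 118.1
```

Run:
```python
from h import *
for i in range(3):
    read_camera("top");go((.3807,-.3324,.0575,PY,0))
```

```text
t 19.8 p [ 0.3793 -0.3319  0.1023] rv [ 0.  -0.1  0. ] F [ 0.9 -0.1 -0.6] j [ 0.25  0.56  0.49  2.04 -0.43  0.64  2.21]
[-1.6  0.1 44.8  0.  -0.1  0. ]
t 19.85 p [ 0.3794 -0.332   0.1024] rv [ 0.  -0.1  0. ] F [-0.1  0.8 -1.3] j [ 0.25  0.56  0.49  2.04 -0.43  0.64  2.21]
[-1.4  0.1 44.9  0.  -0.1  0. ]
t 19.9 p [ 0.3794 -0.332   0.1025] rv [ 0.  -0.1  0. ] F [ 0.4 -0.1 -1.9] j [ 0.25  0.56  0.49  2.04 -0.43  0.64  2.21]
[-1.4  0.1 45.   0.  -0.1  0. ]
```

move_arm([
  [[-1.4, 0, 10, 0, 0, 0, 10], [-1.4, 0, 20, 0, 0, 0, 10], [-1.4, 0, 27, 0, 0, 0, 10], [-1.4, 0, 34, 0, 0, 0, 10], [-1.4, 0, 38, 0, 0, 0, 10], [-1.4, 0, 41, 0, 0, 0, 10], [-1.4, 0, 41, 0, 0, 0, 10], [-1.4, 0, 41, 0, 0, 0, 10]],
])

```text
time: 20.7
position: [0.3806, -0.3323, 0.0614]
orientation: [3.141, -0.002, 2.757]
force: [0.1, -0.5, -1.4]
gripper_width: 0.233
grasp_force: 118.1
```

Run:
```python
from h import *
for i in range(2):
    read_camera("top");go((.3807,-.3324,.0575,PY,0))
```

```text
t 20.75 p [ 0.3807 -0.3324  0.0616] rv [ 0.  -0.1  0. ] F [-0.7 -0.7 -1.6] j [ 0.29  0.64  0.43  2.05 -0.49  0.56  2.25]
[-0.  -0.   4.1  0.  -0.1  0. ]
t 20.8 p [ 0.3807 -0.3324  0.0616] rv [ 0.  -0.1  0. ] F [-0.3  0.3 -2. ] j [ 0.29  0.64  0.43  2.05 -0.49  0.56  2.25]
[ 0.  -0.   4.1  0.  -0.1  0. ]
```

move_arm([
  [[0, 0, 0.8, 0, 0, 0, 10], [0, 0, 1.6, 0, 0, 0, 10], [0, 0, 2.4, 0, 0, 0, 10], [0, 0, 3, 0, 0, 0, 10], [0, 0, 3, 0, 0, 0, 10]],
])

```text
time: 21.3
position: [0.3805, -0.3322, 0.0582]
orientation: [3.141, -0.002, 2.757]
force: [0.8, 0.3, -1.6]
gripper_width: 0.241
grasp_force: 118.1
```

move_arm([
  [[0, 0, 0.7, 0, 0, 0, 10], [0, 0, 1.4, 0, 0, 0, 10], [0, 0, 1.4, 0, 0, 0, 10]],
])

```text
time: 21.6
position: [0.3805, -0.3323, 0.0575]
orientation: [3.141, -0.002, 2.757]
force: [-2.1, 3.2, 7.6]
gripper_width: 0.239
grasp_force: 119.8
```

move_arm([
  [[0, 0, -0.5, 0, 0, 0, 10], [0, 0, -0.5, 0, 0, 0, 26], [0, 0, -0.5, 0, 0, 0, 34], [0, 0, -0.5, 0, 0, 0, 50], [0, 0, -0.5, 0, 0, 0, 70], [0, 0, -0.5, 0, 0, 0, 85], [0, 0, -0.5, 0, 0, 0, 85], [0, 0, -15, 0, 0, 0, 85], [0, 0, -40, 0, 0, 0, 85], [0, 0, -80, 0, 0, 0, 85], [0, 0, -120, 0, 0, 0, 85], [0, 0, -150, 0, 0, 0, 85]],
], newtons=20)

```text
time: 22.8
position: [0.3809, -0.333, 0.2101]
orientation: [-3.142, 0.0, 2.756]
force: [-0.0, -0.6, -0.3]
gripper_width: 0.995
grasp_force: 0.0
```

Run:
```python
from h import *
go((.33,-.36,.30,PY,0))
t=read_camera("top");s=read_camera("side");t0=cv2.imread("pics/top0.png")[:,:,::-1];s0=cv2.imread("pics/side0.png")[:,:,::-1]
# pole pixels: shaft mask, start vs now, in areas not covered by arm
for n,a,b,(x0,y0,x1,y1) in(("top tail",t0,t,(350,290,385,340)),("top hook",t0,t,(385,205,412,226)),("side",s0,s,(165,180,285,235)),("top mugs",t0,t,(210,225,300,275))):
    d=cv2.absdiff(a[y0:y1,x0:x1],b[y0:y1,x0:x1]).max(2);print(n,(d>40).sum(),d.mean())
    if n.startswith("top"):
        f=lambda im:cv2.GaussianBlur(cv2.cvtColor(im[y0:y1,x0:x1],cv2.COLOR_RGB2GRAY).astype(np.float32),(0,0),1)
        print(cv2.phaseCorrelate(f(a),f(b)))
gold((250,40,370,140))
```

```text
t 22.8 p [ 0.3809 -0.333   0.2101] rv [-0.  0. -0.] F [-0.  -0.6 -0.3] j [ 0.14  0.39  0.61  1.98 -0.29  0.86  2.1 ]
[ 37.  -44.2 -89.9  -0.    0.   -0. ]
top tail 15 8.985142857142858
((0.6316018527605713, 0.08786181574997443), 0.9700260433885787)
top hook 20 10.116402116402117
((1.8197292982590216, 0.3041180181100458), 0.9190488790656314)
side 1 3.5098484848484848
top mugs 0 7.573777777777778
((-0.01704625225240619, -0.018993240014200552), 0.9934602035946316)
gold [(np.int32(28), array([307.1,  78.7]), array([303,  77,   9,   4])), (np.int32(43), array([305.3,  90.2]), array([299,  85,  13,  11]))]
```

```bash
python3 -c "
from cell import *
print(finish_job())"
```

```text
the job is handed in; nothing more can be done
None
```

The job is handed in. The vent flap is shut and latched with measured push forces of about 5 N or less. The pole is back in its rest about 3–4 mm to the side at the hook end, within the notch play. The mugs did not move, I did not recheck the bottle or bowl, and the robot's clock stood at about 23 s of the 72 allowed.

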